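Park the pointer, lift the flap and present the filter plate

TASK

On the white optical unit, first turn the black knob clockwise in small turns until the sliding pointer stands exactly opposite the nose of the brass index, then swing the metal flap up to stand upright and draw out the filter plate hidden beneath it. Hold the plate upright over the middle of the steel tray, its lower edge about 10 cm above the worktop, and finish while still holding it there, with the pointer still on the index and the flap still open. Leave the wash bottle, beaker, vial and marker where they are.

Things in the scene. Friction and masses are not known exactly. Their poses are not given: they have to be found in the camera images.
- unit: white optical unit, fixed, 132 (x) x 252 (y) x 85 mm high; origin at the centre of its underside, x to its back (away from the robot at yaw 0), y to its left, z up. Right part (centre y = -71 mm): solid control deck, top at z = 85 mm, with knob, pointer and index. Left part (centre y = +55 mm): open bay under the flap, inner 120 (x) x 130 (y) mm, walls 6 mm thick and 85 mm high, floor at z = 8 mm
- knob (a joint): angle of the black knob, 0 to 3.1 rad, grows clockwise seen from above. Light friction (0.03 N m), it stays where it is left. Each radian clockwise drives the pointer 15 mm to the unit's right (-y of the unit)
- knob_grip (a point): point on the knob's upright axis to put the TCP for a grasp from above, 37 mm above the deck. The knob is a black disc (44 mm across, its top 14 mm above the deck) with an upright bar grip on it, 42 mm long, 14 mm thick, bar top 44 mm above the deck. Site axes turn with the knob: x along the bar, y across it. At knob = 0 the bar lies along the unit's x
- pointer_tip (a point): tip of the dark steel pointer, a 3 mm wide finger pointing to the unit's back, on a small carriage on the deck behind the knob, 8.5 mm above the deck; it slides along the unit's y only as the knob turns
- index_tip (a point): tip of the 3 mm wide nose of the small brass index rider, pointing to the unit's front, fixed on a rail behind the pointer's path; where it sits along the rail varies. Axes as the unit's: aligned when the pointer tip has the same y along the unit as this point
- flap (a joint): angle of the flap: 0 closed (level), 1.57 upright, up to 1.85. It opens upward towards the unit's back. Stiff friction hinge: stays where it is left; about 2 N at the grip moves it
- flap_hinge (a point): middle of the flap's hinge line, which runs along the unit's y at the back edge of the bay, 85.5 mm above the worktop. The aluminium flap is 134 mm long, 138 mm wide and 4 mm thick, seen closed it lies over the bay, its underside 85.5 mm up
- flap_grip (a point): grip point in the black upright fin on the flap near its front edge, 113 mm from the hinge and 25 mm above the flap's upper face (5 mm below the fin's top). The fin is 22 mm long (x), 10 mm thick (y), 30 mm high: pinch it across y. A gripper kept pointing down can lead it round the whole arc, the fin turning between the pads
- slot_block: grey block fixed on the bay floor, 78 (x) x 30 (y) x 30 mm high, with an upright slot 57 x 9 mm, 25 mm deep, in which the plate stands; its place in the bay varies. Origin at the centre of its underside; x, y as the unit's
- plate: filter plate, 60 g, loose, standing upright in the slot under the flap: aluminium frame 54 (x) x 6 (y) x 46 mm high with a glass pane, and on top a black grip tab 24 (x) x 8 (y) x 20 mm high. Origin at the centre of its lower edge, z up through the tab; overall 66 mm high. In the slot its lower edge is 13 mm and its tab's top 79 mm above the worktop
- plate_tab (a point): middle of the plate's grip tab, 58 mm above its lower edge and 8 mm below the tab's top; pinch the tab across the plate's y from above
- tray: shallow steel tray, fixed, 110 x 130 mm, rim 16.5 mm high, origin at the centre of its underside on the worktop
- wash_bottle: wash bottle with blue top, 88 mm across, 282 mm high, standing; origin at the centre of its underside; bystander
- beaker: small glass beaker, 54 mm across, 70 mm high; origin at the centre of its underside; bystander
- vial: small vial with black cap, 27 mm across, 56 mm high; origin at the centre of its underside; bystander
- marker: marker pen lying down, 17 x 128 x 18 mm; origin at the centre of its underside; bystander
There are look-alikes about, which are no part of the job. There is more than one size of the tray; the job needs the middle-sized.

How it is judged (in metres and radians):
On the way, in this order (a step that is already met when the one before it is completed fails the run):
1. the pointer stands opposite the index, flap still closed (y of pointer_tip in the frame of index_tip between -0.003 and 0.003 m and value of joint flap below 0.15 rad), for 0.3 s.
2. the flap stands up (value of joint flap above 1.3 rad), for 0.2 s.
3. the plate is drawn up out of its slot by the fingers (z of plate in the frame of slot_block above 0.04 m and contact force between the fingers and plate above 0.5 N), for 0.1 s.
At the end, for the whole second after the job is handed in: The pointer tip is within 3 mm of the index nose along the scale, the flap stands open (more than 1.2 rad), and the fingers hold the filter plate still and upright (within 0.2 rad), its lower edge 60 to 150 mm above the worktop and within 35 mm of the tray's middle in plan (y of pointer_tip in the frame of index_tip between -0.003 and 0.003 m and value of joint flap above 1.2 rad and contact force between the fingers and plate above 0.5 N and height (world z) of plate between 0.06 and 0.15 m and horizontal distance between plate and tray below 0.035 m and angle between plate's own z axis and vertical below 0.2 rad and linear speed of plate below 0.03 m/s); the arm keeps its last pose, push and grip.
It fails at once if the wash bottle is shifted by more than 3 cm (distance of wash_bottle from where it was at the start of the episode above 0.03 m).
It fails at once if the beaker is shifted by more than 3 cm (distance of beaker from where it was at the start of the episode above 0.03 m).
It fails at once if the vial is shifted by more than 3 cm (distance of vial from where it was at the start of the episode above 0.03 m).
It fails at once if the marker is shifted by more than 3 cm (distance of marker from where it was at the start of the episode above 0.03 m).
It also fails if it takes over 69 s, if anything falls off the work surface, if the arm or the gripper's body presses on something with over 40 N, if the wrist force passes 120 N, or if a joint passes its speed limit or range.

ROBOT

A 6-joint arm with a two-finger parallel gripper is mounted at the origin on a cart in front of the work surface, level with it; the furniture and walls round the work are solid. World frame = base frame: x ahead of the robot, y to its left, z up, the work surface at z = 0. Lengths are in mm, angles in rad, forces in N, time in s.
With the tool pointing down it reaches from about 350 to 875 mm from the base axis. Payload 4.2 kg.
Tool frame: the origin (TCP) lies between the finger pads, 19 mm behind the fingertips; this is the grasp point; z points along the fingers, y is the line along which they close (so a half turn about z gives the same grasp; the last joint's range is limited). The gripper opens to 87 mm and grips with 3 to 60 N. Pads are 19 mm wide; open, the fingers measure 117 mm over their backs; the gripper's body (75 mm by 190 mm) begins 51 mm behind the grasp point.
Start: joints at [-1.035, 0.385, 0.008, 0, -1.194, -0.259], TCP at [170.816, -601.183, 241.25] pointing down, gripper open.
Joint ranges: [-3.14, 3.14], [-1.21, 2.06], [-1.07, 1.41], [-3.16, 2.05], [-2.99, -0.16], [-3.1, 3.1]. Speed limits (rad/s): [2.79, 2.79, 3.14, 3.14, 3.14, 3.14].

INTERFACE

Orientations are given as a rotation vector (axis times angle).
In Python, from station import ctrl, imaging, finder gives the robot as it stands. The module is installed in compiled form; this text tells all that it offers.
- The arm moves only by the shell command python3 -m crank 'ROWS' [OPENING]. ROWS is JSON, a list of rows, each a list of 6 numbers: the shift along the tool's x, y, z in cm, then the turn, a rotation vector about the tool's x, y, z in degrees. In form: [[x, y, z, wx, wy, wz], ...]. A call has 1 to 5 rows; each row shifts and turns the commanded pose from where the row before left it, along the tool's axes as they then stand; what a row does not reach is not made up. A row lasts 1/8 s, in which the tool goes at most 62.5 mm and 10.7 degrees, less where a joint would pass 70% of its speed; a pose out of reach is approached as far as the arm can. A call with a gripper value outside its range is refused whole. OPENING is the closure in counts, from 0 (fully open) to 255 (shut), set as the call begins (- or left out, the last holds). The fingers move at their own pace and stop on an object; the grip force is fixed at half the most. Time passes only in rows, so rows that do not move let the fingers close. It gives the time, the measured TCP pose, the force, the opening and the grip force at its end, in the units of the state.
- ctrl.get_obs(): the state, without advancing time (a new reading comes with each control period).
- imaging.camera(name): name is "side" or "top" or "wrist"; returns a dict with "frame" (420x560x3 uint8, red, green, blue), "camera_matrix" (3x3 intrinsics, pixels), "origin" and "rotation" of the camera in the world; the wrist camera has in their place "mount" (4x4, takes a point from camera to tool coordinates, whose origin is the TCP and whose axes are the flange's). Camera axes: x right, y down, z forward; pixel columns grow to the right and rows downward; lengths in mm; the calibration is good to about 2 mm. A picture is of the moment at which its call begins: read the wrist's pose just before it. There is no depth.
- ctrl.close_job(): hands the job in; it is judged then, once.
Trained networks look in a picture, given as the dict that the camera call returned (one of the last four; its "shot" number tells which), for a name from the list of things; names that differ only in an ending like _2 or _b are one class to them, and where a whole thing is asked for, a point or a joint stands for the part that bears it (a point fixed in the world has none). Each returns a list of dicts, best first, with "confidence" (0 to 1); they miss things now and then, are a little off and sometimes report something else, mostly with a low value. They report only what shows in the picture. A call takes as long as a camera call. They do not tell look-alikes from the thing itself.
- finder.outline_of(picture, thing): "pixels" (420x560 bool, what is visible of it) and "at" ([column, row] in pixels, amid what is visible of it).
- finder.spot_point(picture, thing): "at" ([column, row] in pixels: a listed point, or the origin of a listed thing).
The state is a dict: "time": time; "qpos": joint angles; "joint_vel": joint speeds; "joint_efforts": joint torques, N m; "eef_pos": TCP position; "eef_rot": TCP orientation; "ft_force": force on the tool from outside, world axes, zero at the start; "torque": the same for the moment, N m; "width": opening from 0.0 (shut) to 1.0 (fully open); "gripper_force": force on a finger pad.
Only numpy, scipy, OpenCV 4.12 (cv2) and the standard library are available. Lean on these libraries where they do the work, as an engineer would, in place of code of your own. Each camera call takes 0.05 s, during which the arm holds its last target. There are 200 camera calls.

## Working session

There is one attempt and no reset: what is moved stays moved. The work goes in short steps, Python scripts to look and compute and a shell command to move; the robot and the scene stay as the last step left them, time stands still between calls to the robot, and variables do not carry over. Pictures are saved under pics/ and viewed, at most 10 in all, crops included, and the job is handed in when it is done.

```bash
mkdir -p pics; cat > h.py <<'E'
import numpy as np, cv2
from scipy.spatial.transform import Rotation as R
from station import ctrl, imaging, finder
def cam(n):
    o=ctrl.get_obs(); p=imaging.camera(n)
    if n=='wrist':
        T=np.eye(4);T[:3,:3]=R.from_rotvec(o['eef_rot']).as_matrix();T[:3,3]=o['eef_pos']
        M=T@np.array(p['mount']);p['origin']=M[:3,3];p['rotation']=M[:3,:3]
    return p
def ray(p,px):
    d=np.array(p['rotation'])@np.linalg.inv(p['camera_matrix'])@[px[0],px[1],1.]
    return np.array(p['origin'],float),d/np.linalg.norm(d)
def atz(p,px,z):
    o,d=ray(p,px); return o+d*(z-o[2])/d[2]
def proj(p,X):
    c=np.array(p['rotation']).T@(np.array(X,float)-p['origin']); q=np.array(p['camera_matrix'])@c; return q[:2]/q[2]
def tri(rays):
    A=sum(np.eye(3)-np.outer(d,d) for o,d in rays); b=sum((np.eye(3)-np.outer(d,d))@o for o,d in rays); return np.linalg.solve(A,b)
def save(p,n): cv2.imwrite('pics/'+n,cv2.cvtColor(p['frame'],cv2.COLOR_RGB2BGR))
E
python3 - <<'E'
from h import *
np.set_printoptions(precision=1,suppress=True)
print(ctrl.get_obs())
for c in ['top','side']:
    p=cam(c); save(p,c+'0.png'); print(c,p['origin'],p['rotation'])
    for t,z in [('unit',0),('knob_grip',122),('pointer_tip',93.5),('index_tip',93.5),('flap_hinge',85.5),('flap_grip',114.5),('tray',0),('wash_bottle',0),('beaker',0),('vial',0),('marker',0)]:
        print(t,[(np.round(r['confidence'],2),np.round(r['at']),atz(p,r['at'],z)[:2]) for r in finder.spot_point(p,t)[:4]])
E
```

```text
{'time': 0.0, 'qpos': array([-1. ,  0.4,  0. , -0. , -1.2, -0.3]), 'joint_vel': array([ 0., -0.,  0.,  0., -0.,  0.]), 'joint_efforts': array([ -0. , -39.1,  18.7,   4.2,   0. ,  -0. ]), 'eef_pos': array([ 170.7, -600.6,  240.1]), 'eef_rot': array([ 0.4, -3.1, -0. ]), 'ft_force': array([-1.1, -0.5, -0.1]), 'torque': array([-0.,  0.,  0.]), 'gripper_force': 0.0, 'width': 0.9976542369215947}
top [ 323.1 -139.5 1446.5] [-2.1  2.1 -0.2]Traceback (most recent call last):
  File "<stdin>", line 7, in <module>
  File "h.py", line 14, in atz
    o,d=ray(p,px); return o+d*(z-o[2])/d[2]
                                       ~^^^
IndexError: invalid index to scalar variable.
```

```bash
sed -i "s/    return p$/    else: p['rotation']=R.from_rotvec(p['rotation']).as_matrix()\n    return p/" h.py
python3 - <<'E'
from h import *
np.set_printoptions(precision=1,suppress=True)
for c in ['top','side']:
    p=cam(c); save(p,c+'0.png'); print(c,p['origin'])
    for t,z in [('unit',0),('knob_grip',122),('pointer_tip',93.5),('index_tip',93.5),('flap_hinge',85.5),('flap_grip',114.5),('tray',0),('wash_bottle',0),('beaker',0),('vial',0),('marker',0)]:
        print(t,[(np.round(r['confidence'],2),np.round(r['at']),atz(p,r['at'],z)[:2]) for r in finder.spot_point(p,t)[:4]])
E
```

```text
top [ 323.1 -139.5 1446.5]
unit [(np.float64(0.84), array([227., 197.]), array([581.8,  77.7]))]
knob_grip [(np.float64(0.72), array([242., 200.]), array([550.3,  11.7]))]
pointer_tip [(np.float64(0.45), array([241., 186.]), array([604.3,  20.2]))]
index_tip []
flap_hinge [(np.float64(0.62), array([210., 172.]), array([653.9, 127. ])), (np.float64(0.17), array([317., 234.]), array([ 444.1, -234.2]))]
flap_grip [(np.float64(0.73), array([206., 202.]), array([546.9, 130.7]))]
tray [(np.float64(0.92), array([316., 232.]), array([ 457.7, -238.1])), (np.float64(0.86), array([366., 235.]), array([ 449.1, -414.2])), (np.float64(0.67), array([441., 248.]), array([ 402.5, -672.9]))]
wash_bottle [(np.float64(0.94), array([310., 151.]), array([ 754. , -217.2]))]
beaker [(np.float64(0.51), array([167., 261.]), array([355.3, 284.3]))]
vial [(np.float64(0.57), array([358., 206.]), array([ 552.2, -386.5])), (np.float64(0.18), array([242., 199.]), array([575.2,  24.6]))]
marker [(np.float64(0.59), array([148., 195.]), array([589.4, 363.3]))]
side [  521.1 -1774.9   945.3]
unit [(np.float64(0.94), array([283., 197.]), array([573.8,  79.1]))]
knob_grip [(np.float64(0.54), array([272., 177.]), array([530.6,  12.6]))]
pointer_tip []
index_tip []
flap_hinge [(np.float64(0.78), array([296., 170.]), array([633. , 166.7]))]
flap_grip [(np.float64(0.91), array([275., 170.]), array([540.5, 103.9])), (np.float64(0.63), array([283., 199.]), array([ 566.6, -163.2]))]
tray [(np.float64(0.7), array([251., 266.]), array([ 453.5, -419. ])), (np.float64(0.7), array([230., 318.]), array([ 401.8, -673.9])), (np.float64(0.68), array([257., 240.]), array([ 471.3, -261.9])), (np.float64(0.23), array([272., 170.]), array([529. , 362.1]))]
wash_bottle [(np.float64(0.81), array([331., 232.]), array([ 743.6, -211.1]))]
beaker [(np.float64(0.56), array([236., 181.]), array([366.9, 244.7]))]
vial []
marker []
```

View pics/top0.png

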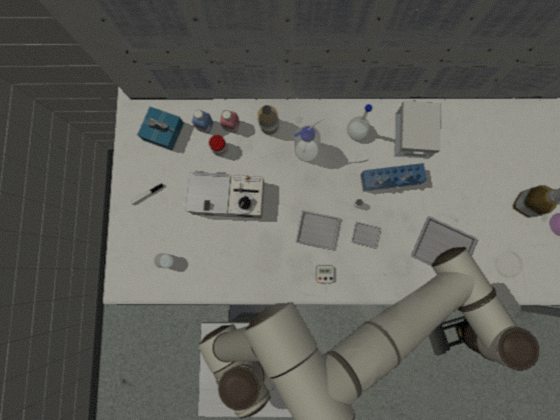

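View pics/side0.png

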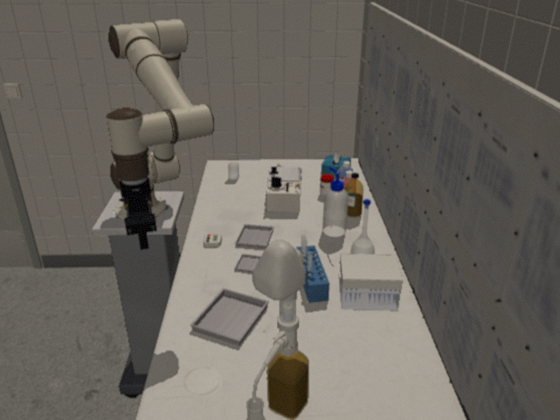

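```bash
cat >> h.py <<'E'
def Rd(a): c,s=np.cos(a),np.sin(a); return np.array([[c,s,0],[s,-c,0],[0,0,-1.]])
def go(X,a):
    o=ctrl.get_obs(); Rc=R.from_rotvec(o['eef_rot']).as_matrix()
    sh=Rc.T@(np.array(X,float)-o['eef_pos'])/10; w=R.from_matrix(Rc.T@Rd(a)).as_rotvec(degrees=True)
    print('t',round(o['time'],2),'pos',o['eef_pos'].round(1),'shift cm',sh.round(2),'turn deg',w.round(2),'rows>=',round(max(np.linalg.norm(sh)/6.25,np.linalg.norm(w)/10.7),1))
E
python3 - <<'E'
from h import *
p=cam('wrist'); print(np.round(p['mount'],2),p['camera_matrix'])
print(np.round(R.from_rotvec(ctrl.get_obs()['eef_rot']).as_matrix(),3))
go([520,40,400],np.pi-0.08)
E
```

```text
[[   0.     -0.96   -0.28   75.97]
 [   1.      0.      0.     -0.52]
 [   0.     -0.28    0.96 -143.88]
 [   0.      0.      0.      1.  ]] [[293.92257441   0.         276.72102903]
 [  0.         293.92257441 215.39471131]
 [  0.           0.           1.        ]]
[[-0.962 -0.273 -0.   ]
 [-0.273  0.962  0.   ]
 [-0.     0.    -1.   ]]
t 1.35 pos [ 170.8 -601.2  241.3] shift cm [-51.11  52.14 -15.87] turn deg [ 0.   -0.   20.44] rows>= 12.0
```

```bash
A='[-3.93,4.01,-0.45,0,0,0]'
python3 -m crank '[[-3.93,4.01,-0.45,0,0,0],[-3.93,4.01,-0.45,0,0,0],[-3.93,4.01,-0.45,0,0,0],[-3.93,4.01,-0.45,0,0,0],[-3.93,4.01,-0.45,0,0,0]]' && python3 -m crank '[[-3.93,4.01,-0.45,0,0,0],[-3.93,4.01,-0.45,0,0,0],[-3.93,4.01,-0.45,0,0,0],[-3.93,4.01,-0.45,0,0,0],[-3.93,4.01,-0.45,0,0,0]]' && python3 -m crank '[[-3.93,4.01,-0.45,0,0,0],[-3.93,4.01,-0.45,0,0,0],[-3.93,4.01,-0.45,0,0,0],[0,0,0,0,0,10],[0,0,0,0,0,10]]' && python3 -m crank '[[0,0,0,0,0,0],[0,0,0,0,0,0]]'
python3 - <<'E'
from h import *
np.set_printoptions(precision=1,suppress=True)
go([520,40,300],np.pi-0.08)
p=cam('wrist'); save(p,'w1.png'); print(p['origin'])
for t,z in [('unit',0),('knob_grip',122),('pointer_tip',93.5),('index_tip',93.5),('flap_hinge',85.5),('flap_grip',114.5)]:
    print(t,[(np.round(r['confidence'],2),np.round(r['at'],1),atz(p,r['at'],z)[:2]) for r in finder.spot_point(p,t)[:3]])
E
```

```text
time: 1.98
eef_pos: [305.7, -353.1, 264.2]
eef_rot: [-0.433, 3.111, -0.001]
ft_force: [2.2, -0.4, -1.1]
width: 0.999
gripper_force: 0.0
time: 2.6
eef_pos: [439.9, -106.3, 286.9]
eef_rot: [-0.434, 3.11, -0.0]
ft_force: [1.3, -0.6, 0.3]
width: 1.001
gripper_force: 0.0
time: 3.22
eef_pos: [520.0, 40.8, 299.5]
eef_rot: [-0.12, -3.139, 0.0]
ft_force: [0.2, 0.1, 0.4]
width: 1.002
gripper_force: 0.0
time: 3.48
eef_pos: [519.7, 39.7, 299.9]
eef_rot: [0.11, 3.139, 0.0]
ft_force: [0.5, -0.7, 0.1]
width: 0.999
gripper_force: 0.0
t 3.48 pos [519.7  39.7 299.9] shift cm [-0.  0. -0.] turn deg [0.  0.  0.6] rows>= 0.1
[444.1  44.7 443.7]
unit [(np.float64(0.64), array([300.4, 219.9]), array([582.4,  72.6]))]
knob_grip [(np.float64(0.97), array([248.3, 227.5]), array([549.4,   4.6]))]
pointer_tip [(np.float64(0.46), array([269.9, 268.6]), array([617.1,  23.8]))]
index_tip []
flap_hinge [(np.float64(0.56), array([348.9, 283.8]), array([651.2, 128.9]))]
flap_grip [(np.float64(0.57), array([359.3, 211.6]), array([541.3, 134.2]))]
```

View pics/w1.png

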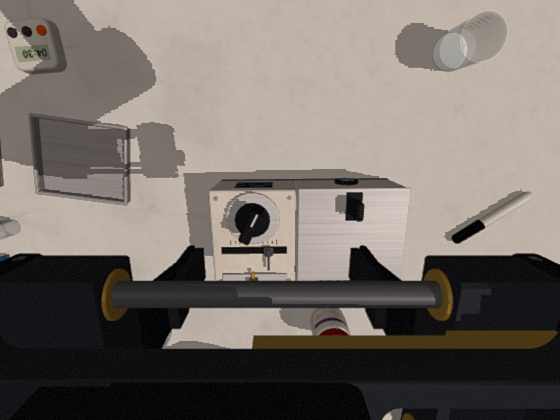

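```bash

python3 -m crank '[[-3.8,-0.6,3.5,0,0,0.6],[-3.8,-0.6,3.5,0,0,0],[0,0,0,0,0,0],[0,0,0,0,0,0]]'
python3 - <<'E'
from h import *
np.set_printoptions(precision=1,suppress=True)
p=cam('wrist'); print(p['origin'])
for t,z in [('knob_grip',122),('pointer_tip',93.5),('index_tip',93.5),('flap_hinge',85.5),('flap_grip',114.5)]:
    print(t,[(np.round(r['confidence'],2),np.round(r['at'],1),atz(p,r['at'],z)[:2]) for r in finder.spot_point(p,t)[:3]])
f=p['frame'][90:290,150:420]; cv2.imwrite('pics/w2.png',cv2.cvtColor(cv2.resize(f,None,fx=2.96,fy=2.96,interpolation=cv2.INTER_CUBIC),cv2.COLOR_RGB2BGR))
np.savez('w2.npz',**{k:p[k] for k in['frame','origin','rotation','camera_matrix']})
E
```

```text
time: 4.32
eef_pos: [594.7, 21.9, 230.0]
eef_rot: [-0.13, -3.139, 0.001]
ft_force: [-0.7, 0.6, 0.3]
width: 1.002
gripper_force: 0.0
[519.1  27.9 373.9]
knob_grip [(np.float64(0.86), array([252.3, 165.7]), array([546.3,   4.7]))]
pointer_tip [(np.float64(0.77), array([276.1, 232.4]), array([617.8,  19. ]))]
index_tip [(np.float64(0.77), array([258.4, 236.8]), array([621.1,   0.8]))]
flap_hinge [(np.float64(0.77), array([378.8, 252.4]), array([651.9, 125.5]))]
flap_grip [(np.float64(0.84), array([400.9, 146.8]), array([541.4, 133.1]))]
```

View pics/w2.png

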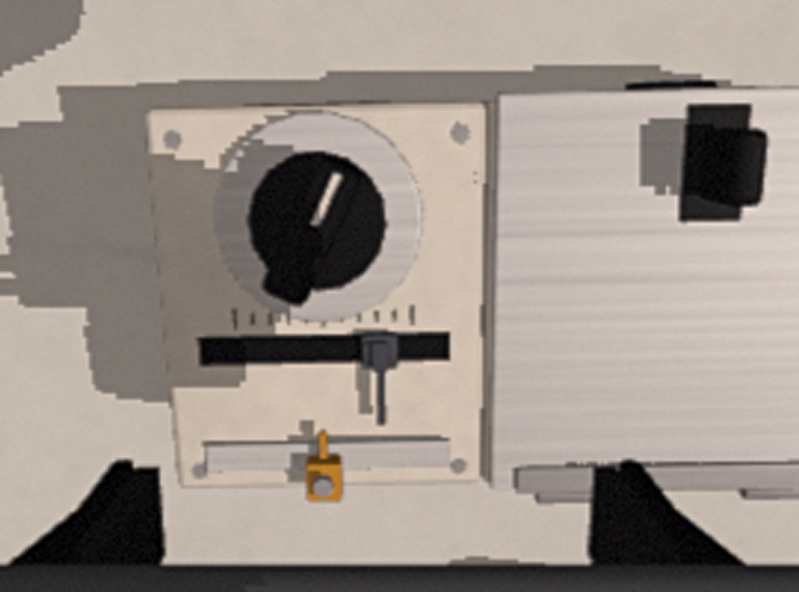

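```bash
python3 - <<'E'
from h import *
np.set_printoptions(precision=1,suppress=True)
p=dict(np.load('w2.npz'))
c=lambda u,v,z: atz(p,[150+u/2.96,90+v/2.96],z)[:2]
def ang(a,b,off=0): d=b-a; return round(np.arctan2(d[1],d[0])+off,3)
F,B=[c(150,110,85),c(487,102,85)],[c(182,486,85),c(483,479,85)]
print('yaw front',ang(*F,-np.pi/2),'back',ang(*B,-np.pi/2),'left side of deck',ang(F[1],B[1]),'right',ang(F[0],B[0]),F,B)
g=c(235,308,85),c(412,305,85); print('ticks',ang(*g,-np.pi/2))
s=c(200,340,85),c(450,333,85); print('slit',ang(*s,-np.pi/2))
print('flap front',ang(c(498,95,89.5),c(798,87,89.5),-np.pi/2), 'fin c',c(715,160,89.5))
P=c(381,424,93.5);I=c(322,433,93.5)
print('P',P,'I',I)
for y in(-.06,-.08,-.1,-.12): print(y,'gap',(P-I)@[-np.sin(y),np.cos(y)])
print('bar',ang(c(336,172,129),c(287,300,129)), c(336,172,129),c(287,300,129))
E
```

```text
yaw front -0.059 back -0.056 left side of deck -0.057 right -0.065 [array([510.5, -43.4]), array([516.8,  63.5])] [array([639.7, -51.8]), array([645.8,  56.2])]
ticks -0.064
slit -0.053
flap front -0.056 fin c [540.4 134.4]
P [619.   21.6] I [620.6   1.2]
-0.06 gap 20.272881840776414
-0.08 gap 20.212141733691535
-0.1 gap 20.14331703940481
-0.12 gap 20.0664352868763
bar -0.466 [532.1  15.9] [566.6  -1.4]
```

```bash
python3 - <<'E'
from h import *
go([548.5,6,140],np.pi-0.466); print(ctrl.get_obs()['qpos'].round(2))
E
```

```text
t 4.62 pos [594.5  22.3 231.2] shift cm [ 4.47 -2.01  9.1 ] turn deg [ 0.07  0.11 21.99] rows>= 2.1
[ 0.31  0.34 -0.09  0.   -1.14 -1.96]
```

```bash

python3 -m crank '[[4.5,-2,2,0,0,-10],[0,0,0,0,0,-10.5],[0,0,0,0,0,-10.5],[0,0,0,0,0,-10.5],[0,0,0,0,0,-10.5]]' 110 >/dev/null
python3 -m crank '[[0,0,0,0,0,-10.5],[0,0,0,0,0,-10.5],[0,0,0,0,0,-10.5],[0,0,0,0,0,-10.5],[0,0,0,0,0,-10.5]]' >/dev/null
python3 -m crank '[[0,0,0,0,0,-10.5],[0,0,0,0,0,-10.5],[0,0,0,0,0,-10.5],[0,0,0,0,0,-10.5],[0,0,0,0,0,-10.5]]' 
python3 -m crank '[[0,0,0,0,0,0],[0,0,0,0,0,0]]'
python3 - <<'E'
from h import *
go([548.5,6,122],-0.466); print(ctrl.get_obs()['qpos'].round(2))
np.set_printoptions(precision=1,suppress=True)
p=cam('wrist'); print(p['origin'])
for t,z in [('knob_grip',122),('pointer_tip',93.5),('index_tip',93.5)]:
    print(t,[(np.round(r['confidence'],2),np.round(r['at'],1),atz(p,r['at'],z)[:2]) for r in finder.spot_point(p,t)[:3]])
E
```

```text
time: 6.5
eef_pos: [548.0, 6.0, 210.5]
eef_rot: [-3.052, 0.743, -0.002]
ft_force: [0.1, -0.3, -0.1]
width: 0.57
gripper_force: 0.0
time: 6.75
eef_pos: [548.1, 5.9, 210.1]
eef_rot: [-3.049, 0.757, -0.001]
ft_force: [0.2, 0.6, -0.5]
width: 0.566
gripper_force: 0.0
t 6.75 pos [548.1   5.9 210.1] shift cm [ 0.03 -0.02  8.81] turn deg [-0.03 -0.03 -1.18] rows>= 1.4
[ 0.31  0.28 -0.23  0.   -1.06  0.78]
[615.9 -30.2 354.1]
knob_grip [(np.float64(0.9), array([274.1, 227.7]), array([548.3,   8.1]))]
pointer_tip [(np.float64(0.56), array([223.2, 155.6]), array([619.1,  21. ]))]
index_tip [(np.float64(0.88), array([243.9, 145.8]), array([618. ,   0.9]))]
```

```bash

python3 -m crank '[[0,-0.1,4,0,0,-1.2],[0,0,3.3,0,0,0],[0,0,1.5,0,0,0],[0,0,0,0,0,0]]'
python3 -m crank '[[0,0,0,0,0,0],[0,0,0,0,0,0],[0,0,0,0,0,0],[0,0,0,0,0,0],[0,0,0,0,0,0]]' 255
```

```text
time: 7.45
eef_pos: [548.4, 6.6, 121.1]
eef_rot: [3.057, -0.721, -0.002]
ft_force: [-0.1, 0.1, -0.4]
width: 0.572
gripper_force: 0.0
time: 8.07
eef_pos: [548.7, 6.6, 122.1]
eef_rot: [3.058, -0.721, 0.0]
ft_force: [0.4, 0.9, 1.5]
width: 0.159
gripper_force: 30.0
```

```bash

python3 -m crank '[[0,0,0,0,0,9],[0,0,0,0,0,9],[0,0,0,0,0,9],[0,0,0,0,0,9],[0,0,0,0,0,9]]' 
python3 -m crank '[[0,0,0,0,0,9],[0,0,0,0,0,9],[0,0,0,0,0,7],[0,0,0,0,0,0]]'
python3 - <<'E'
from h import *
np.set_printoptions(precision=1,suppress=True)
p=cam('wrist'); save(p,'w3.png'); print(p['origin'])
for t,z in [('pointer_tip',93.5),('index_tip',93.5)]:
    print(t,[(np.round(r['confidence'],2),np.round(r['at'],1),atz(p,r['at'],z)[:2]) for r in finder.spot_point(p,t)[:3]])
E
```

```text
time: 8.7
eef_pos: [548.3, 6.3, 122.1]
eef_rot: [2.544, -1.842, -0.0]
ft_force: [-1.1, -1.8, 2.5]
width: 0.158
gripper_force: 30.0
time: 9.2
eef_pos: [548.0, 6.3, 122.1]
eef_rot: [2.092, -2.342, -0.001]
ft_force: [-3.1, -0.8, 4.5]
width: 0.155
gripper_force: 30.0
[540.1 -69.8 266. ]
pointer_tip []
index_tip []
```

View pics/w3.png

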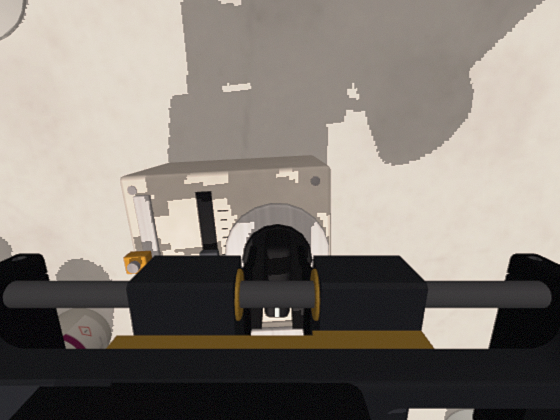

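```bash

python3 -m crank '[[0,0,0,0,0,6],[0,0,0,0,0,0],[0,0,0,0,0,0]]' 
python3 -m crank '[[0,0,0,0,0,0],[0,0,0,0,0,0],[0,0,0,0,0,0]]' 110
python3 -m crank '[[0,0,-3,0,0,0],[0,0,-6,0,0,-10],[0,0,0,0,0,-10.5],[0,0,0,0,0,-10.5],[0,0,0,0,0,-10.5]]' >/dev/null
python3 -m crank '[[0,0,0,0,0,-10.5],[0,0,0,0,0,-10.5],[0,0,0,0,0,-10.5],[0,0,0,0,0,0],[0,0,0,0,0,0]]' 
python3 - <<'E'
from h import *
np.set_printoptions(precision=1,suppress=True)
p=cam('wrist'); print(p['origin'])
for t,z in [('knob_grip',122),('pointer_tip',93.5),('index_tip',93.5)]:
    print(t,[(np.round(r['confidence'],2),np.round(r['at'],1),atz(p,r['at'],z)[:2]) for r in finder.spot_point(p,t)[:3]])
np.savez('w4.npz',**{k:p[k] for k in['frame','origin','rotation','camera_matrix']})
q=proj(p,[619,4,90]).astype(int); print(q)
u,v=max(q[0]-70,0),max(q[1]-50,0); print(u,v)
f=p['frame'][v:v+100,u:u+135]; cv2.imwrite('pics/w4.png',cv2.cvtColor(cv2.resize(f,None,fx=5.9,fy=5.9,interpolation=cv2.INTER_CUBIC),cv2.COLOR_RGB2BGR))
E
```

```text
time: 9.72
eef_pos: [547.9, 6.3, 122.1]
eef_rot: [1.967, -2.448, -0.001]
ft_force: [-3.9, -1.3, 5.1]
width: 0.155
gripper_force: 30.0
time: 10.1
eef_pos: [548.9, 6.9, 121.5]
eef_rot: [-1.966, 2.45, -0.0]
ft_force: [0.3, 0.2, -0.8]
width: 0.417
gripper_force: 0.0
time: 11.35
eef_pos: [548.6, 6.8, 211.6]
eef_rot: [-3.037, 0.805, 0.0]
ft_force: [-0.7, -0.3, -0.5]
width: 0.568
gripper_force: 0.0
[615.4 -31.4 355.5]
knob_grip [(np.float64(0.59), array([276. , 221.8]), array([552.1,   5.3]))]
pointer_tip [(np.float64(0.67), array([240.9, 147. ]), array([618.7,   2.6]))]
index_tip [(np.float64(0.8), array([241.3, 145.5]), array([619.6,   1.6]))]
[239 147]
169 97
```

View pics/w4.png

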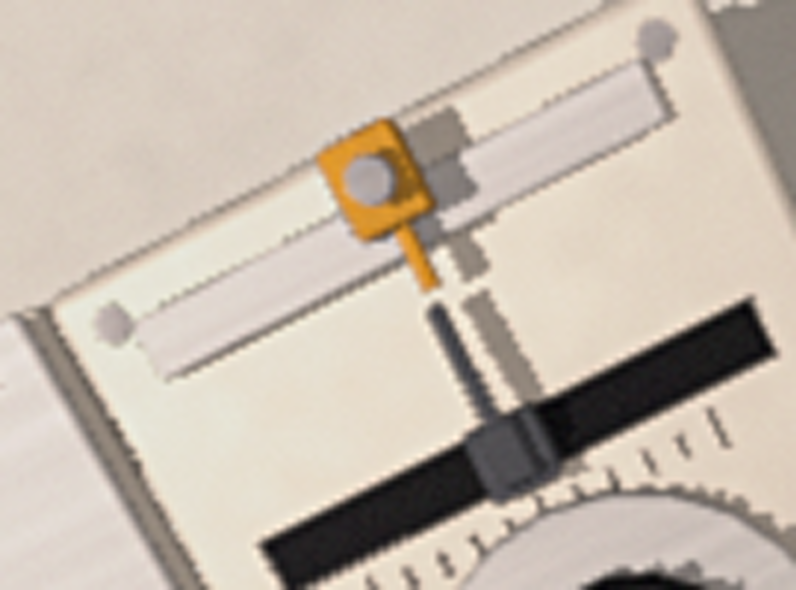

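```bash

python3 -m crank '[[0,0,0,0,0,10.5],[0,0,0,0,0,10.5],[0,0,0,0,0,10.5],[0,0,0,0,0,10.5],[0,0,0,0,0,10.5]]' >/dev/null
python3 -m crank '[[0,0,0,0,0,10.5],[0,0,0,0,0,10.5],[0,0,0,0,0,10.5],[0,0,0,0,0,10.5],[0,0,0,0,0,10.5]]' >/dev/null
python3 -m crank '[[0,0,0,0,0,10.5],[0,0,0,0,0,10.5],[0,0,0,0,0,10.5],[0,0,0,0,0,10.5],[0,0,0,0,0,6]]' 
python3 -m crank '[[0,0,0,0,0,0]]' >/dev/null
python3 - <<'E'
from h import *
np.set_printoptions(precision=2,suppress=True)
go([541,134,114.5],np.pi-0.058)
ph=np.radians(14.4+np.linspace(0,95,11)); P=11.67*np.c_[-np.cos(ph),np.sin(ph)]
print(-np.diff(P,axis=0))
p=dict(np.load('w4.npz')); c=lambda u,v: atz(p,[169+u/5.9,97+v/5.9],93.5)[:2]
print((c(435,310)-c(432,290))@[np.sin(.058),np.cos(.058)])
E
```

```text
time: 13.42
eef_pos: [548.6, 6.7, 211.7]
eef_rot: [0.077, 3.141, 0.0]
ft_force: [0.4, -0.5, 0.6]
width: 0.566
gripper_force: 0.0
t 13.55 pos [548.6   6.7 211.7] shift cm [ 1.32 12.68  9.73] turn deg [0.   0.   0.83] rows>= 2.6
[[-0.63 -1.83]
 [-0.93 -1.7 ]
 [-1.19 -1.52]
 [-1.43 -1.3 ]
 [-1.62 -1.05]
 [-1.77 -0.77]
 [-1.88 -0.46]
 [-1.93 -0.15]
 [-1.92  0.17]
 [-1.87  0.49]]
0.9625715145854419
```

```bash

python3 -m crank '[[0.7,6.2,0,0,0,0.8],[0.6,6.2,0,0,0,0],[0,0.3,0,0,0,0],[0,0,0,0,0,0]]' 80
python3 - <<'E'
from h import *
np.set_printoptions(precision=1,suppress=True)
p=cam('wrist'); save(p,'w5.png')
for t,z in [('flap_grip',114.5),('flap_hinge',85.5)]:
    print(t,[(np.round(r['confidence'],2),np.round(r['at'],1),atz(p,r['at'],z)[:2]) for r in finder.spot_point(p,t)[:3]])
go([541,134,114.5],np.pi-0.058)
E
```

```text
time: 14.05
eef_pos: [542.0, 134.4, 211.6]
eef_rot: [-0.089, -3.14, 0.001]
ft_force: [1.2, -0.0, -0.6]
width: 0.683
gripper_force: 0.0
flap_grip [(np.float64(0.9), array([275.4, 221.6]), array([541.4, 132.9])), (np.float64(0.64), array([232.3, 229.3]), array([546.3,  95.3]))]
flap_hinge [(np.float64(0.95), array([276.5, 312.9]), array([651.5, 127.7]))]
t 14.2 pos [542.2 133.  211.7] shift cm [0.1 0.1 9.7] turn deg [-0.  -0.  -0.1] rows>= 1.6
```

```bash

python3 -m crank '[[0.1,0,5,0,0,0],[0,0,4,0,0,0],[0,0,0.7,0,0,0],[0,0,0,0,0,0]]'
python3 -m crank '[[0,0,0,0,0,0],[0,0,0,0,0,0],[0,0,0,0,0,0],[0,0,0,0,0,0],[0,0,0,0,0,0]]' 255
```

```text
time: 14.7
eef_pos: [541.9, 133.8, 115.5]
eef_rot: [0.092, 3.139, -0.0]
ft_force: [0.4, 0.0, -0.3]
width: 0.689
gripper_force: 0.0
time: 15.32
eef_pos: [541.2, 134.3, 114.8]
eef_rot: [0.091, 3.14, 0.0]
ft_force: [0.6, 0.5, 0.1]
width: 0.201
gripper_force: 0.0
```

```bash

python3 -m crank '[[0,0,0,0,0,0],[0,0,0,0,0,0],[0,0,0,0,0,0]]'
```

```text
time: 15.7
eef_pos: [541.1, 133.8, 114.7]
eef_rot: [-0.092, -3.14, 0.001]
ft_force: [-0.1, -3.7, 0.9]
width: 0.115
gripper_force: 30.0
```

Gripped (10 mm). Lead it round the arc.

```bash

python3 -m crank '[[-0.63,0,-1.83,0,0,0],[-0.93,0,-1.7,0,0,0],[-1.19,0,-1.52,0,0,0]]'
python3 -m crank '[[-1.43,0,-1.3,0,0,0],[-1.62,0,-1.05,0,0,0],[-1.77,0,-0.77,0,0,0]]'
```

```text
time: 16.08
eef_pos: [564.9, 132.2, 163.2]
eef_rot: [-0.093, -3.13, 0.003]
ft_force: [-3.3, 0.3, -5.1]
width: 0.112
gripper_force: 30.0
time: 16.45
eef_pos: [613.6, 129.3, 196.2]
eef_rot: [-0.092, -3.132, 0.003]
ft_force: [-6.2, -1.3, 2.0]
width: 0.107
gripper_force: 30.0
```

```bash

python3 -m crank '[[-1.88,0,-0.46,0,0,0],[-1.93,0,-0.15,0,0,0],[-1.92,0,0.17,0,0,0],[-1.87,0,0.49,0,0,0],[0,0,0,0,0,0]]'
```

```text
time: 17.08
eef_pos: [694.2, 124.4, 196.7]
eef_rot: [0.092, 3.138, -0.002]
ft_force: [1.2, -3.9, 3.7]
width: 0.111
gripper_force: 30.0
```

```bash

python3 -m crank '[[0,0,0,0,0,0],[0,0,0,0,0,0],[0,0,0,0,0,0],[0,0,0,0,0,0]]' 110
python3 -m crank '[[0,0,-4,0,0,0],[0,0,-5,0,0,0],[5.4,0,0,0,0,0],[5.4,0,0,0,0,0],[4,0,0,0,0,0]]'
python3 -m crank '[[0,0,0,0,0,0],[0,0,0,0,0,0]]' >/dev/null
python3 - <<'E'
from h import *
np.set_printoptions(precision=1,suppress=True)
p=cam('wrist'); save(p,'w6.png'); print(p['origin'],ctrl.get_obs()['eef_pos'])
for t,z in [('plate_tab',71),('plate',13),('slot_block',8)]:
    print(t,[(np.round(r['confidence'],2),np.round(r['at'],1),atz(p,r['at'],z)[:2]) for r in finder.spot_point(p,t)[:3]])
E
```

```text
time: 17.58
eef_pos: [692.4, 125.8, 195.8]
eef_rot: [-0.091, -3.14, -0.0]
ft_force: [0.4, 0.1, 0.4]
width: 0.481
gripper_force: 0.0
time: 18.2
eef_pos: [542.8, 134.1, 286.3]
eef_rot: [0.091, 3.14, 0.001]
ft_force: [-0.0, 0.2, 0.3]
width: 0.57
gripper_force: 0.0
[469.4 138.3 430.2] [545.6 134.3 286. ]
plate_tab [(np.float64(0.55), array([270.8, 222.4]), array([582.8, 124.4]))]
plate [(np.float64(0.48), array([273.2, 210.7]), array([583.2, 126.9]))]
slot_block []
```

View pics/w6.png

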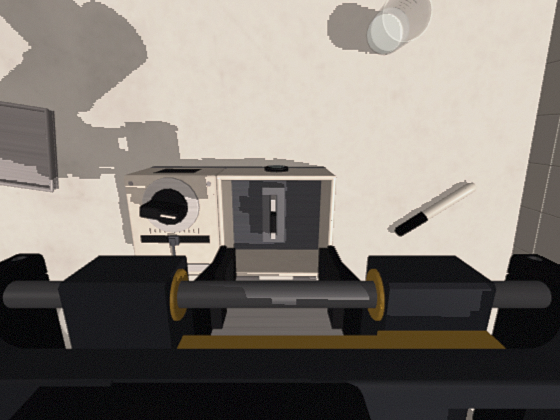

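```bash

python3 -m crank '[[-3.7,-0.8,5,0,0,0],[0,0,5,0,0,0],[0,0,2,0,0,0],[0,0,0,0,0,0],[0,0,0,0,0,0]]' 130
python3 - <<'E'
from h import *
np.set_printoptions(precision=1,suppress=True)
p=cam('wrist'); print(p['origin'],ctrl.get_obs()['eef_pos'])
for t,z in [('plate_tab',71),('slot_block',8),('knob_grip',122)]:
    print(t,[(np.round(r['confidence'],2),np.round(r['at'],1),atz(p,r['at'],z)[:2]) for r in finder.spot_point(p,t)[:3]])
m=finder.outline_of(p,'plate_tab')
for r in m[:1]:
    v,u=np.nonzero(r['pixels']); print(r['confidence'],u.min(),u.max(),v.min(),v.max())
go([583,125,79.5],np.pi-0.058)
q=proj(p,[583,125,79]).astype(int); u,v=q-[60,45]
f=p['frame'][v:v+90,u:u+120]; print(q); cv2.imwrite('pics/w7.png',cv2.cvtColor(cv2.resize(f,None,fx=6,fy=6,interpolation=cv2.INTER_CUBIC),cv2.COLOR_RGB2BGR))
E
```

```text
time: 19.27
eef_pos: [582.3, 124.2, 167.1]
eef_rot: [0.091, 3.138, 0.001]
ft_force: [-0.4, -0.2, -0.2]
width: 0.491
gripper_force: 0.0
[506.4 128.2 310.8] [582.3 124.3 167.6]
plate_tab [(np.float64(0.97), array([278.1, 220.8]), array([581.1, 125.2]))]
slot_block [(np.float64(0.93), array([276.8, 204.1]), array([582.1, 124.1]))]
knob_grip [(np.float64(0.98), array([ 94.2, 205.1]), array([547.4,   4.8]))]
0.81 275 285 183 246
t 19.52 pos [581.6 124.2 167.3] shift cm [-0.1  0.1  8.8] turn deg [ 0.1  0.1 -0. ] rows>= 1.4
[278 225]
```

View pics/w7.png

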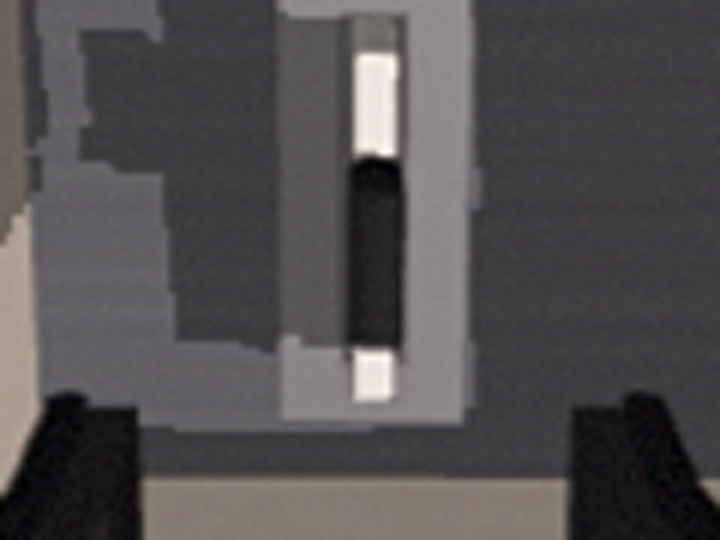

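```bash

python3 -m crank '[[0,0.15,4,0,0,0],[0,0,3.5,0,0,0],[0,0,1.25,0,0,0],[0,0,0,0,0,0]]'
python3 -m crank '[[0,0,0,0,0,0],[0,0,0,0,0,0],[0,0,0,0,0,0],[0,0,0,0,0,0],[0,0,0,0,0,0]]' 255
python3 -m crank '[[0,0,0,0,0,0],[0,0,0,0,0,0]]'
```

```text
time: 20.02
eef_pos: [581.4, 125.4, 78.6]
eef_rot: [-0.091, -3.14, 0.001]
ft_force: [-0.3, -0.6, -0.1]
width: 0.492
gripper_force: 0.0
time: 20.65
eef_pos: [581.5, 125.6, 78.8]
eef_rot: [0.092, 3.14, 0.001]
ft_force: [-0.1, 0.4, 0.7]
width: 0.091
gripper_force: 30.0
time: 20.9
eef_pos: [581.5, 125.6, 78.9]
eef_rot: [0.091, 3.14, 0.0]
ft_force: [-1.1, 1.3, 1.4]
width: 0.091
gripper_force: 30.0
```

```bash

python3 -m crank '[[0,0,-2,0,0,0],[0,0,-4,0,0,0],[0,0,-4.5,0,0,0],[0,0,-4.5,0,0,0],[0,0,0,0,0,0]]'
python3 -m crank '[[1.2,-4,0,0,0,0],[1.2,-4.6,0,0,0,0],[1.2,-4.6,0,0,0,0],[1.2,-4.6,0,0,0,0],[1.2,-4.6,0,0,0,0]]'
python3 -m crank '[[1.2,-4.6,0,0,0,0],[1.2,-4.6,0,0,0,0],[1.2,-3.5,0,0,0,0],[0,-2,0,0,0,0],[0,0,0,0,0,0]]'
python3 - <<'E'
from h import *
np.set_printoptions(precision=1,suppress=True)
p=cam('wrist'); save(p,'w8.png'); print(p['origin'],ctrl.get_obs()['eef_pos'])
X=[]
for r in finder.spot_point(p,'tray')[:3]: print(r['confidence'],r['at'],atz(p,r['at'],0)[:2])
for r in finder.outline_of(p,'tray')[:2]:
    v,u=np.nonzero(r['pixels']); print('o',r['confidence'],u.min(),u.max(),v.min(),v.max())
p=cam('top')
for r in finder.outline_of(p,'tray')[:3]:
    v,u=np.nonzero(r['pixels']); b=cv2.minAreaRect(np.c_[u,v].astype(np.float32)); print('top',r['confidence'],b,atz(p,b[0],8)[:2])
E
```

```text
time: 21.52
eef_pos: [583.1, 125.9, 232.9]
eef_rot: [0.091, 3.132, 0.005]
ft_force: [-0.1, 0.2, -1.3]
width: 0.088
gripper_force: 30.0
time: 22.15
eef_pos: [506.9, -96.1, 227.3]
eef_rot: [-0.091, -3.138, 0.0]
ft_force: [0.3, -1.7, -1.3]
width: 0.089
gripper_force: 30.0
time: 22.78
eef_pos: [462.8, -240.2, 227.2]
eef_rot: [-0.096, -3.138, -0.001]
ft_force: [0.9, 0.4, -0.0]
width: 0.088
gripper_force: 30.0
[ 387.5 -236.1  371.3] [ 463.  -239.5  227.4]
0.79 [143.5, 188.4] [ 447.7 -410.3]
0.7 [277.2, 196.1] [ 468.  -240.1]
o 0.75 219 337 144 246
o 0.65 105 180 156 226
top 0.88 ((365.5505676269531, 234.78089904785156), (24.959407806396484, 21.36165428161621), 12.994616508483887) [ 447.7 -410.1]
top 0.79 ((443.4587707519531, 247.09278869628906), (55.53943634033203, 44.87830352783203), 23.96249008178711) [ 405.2 -678.6]
top 0.75 ((316.058837890625, 235.76470947265625), (37.83555603027344, 20.372989654541016), 14.03624439239502) [ 444.1 -237.2]
```

View pics/w8.png

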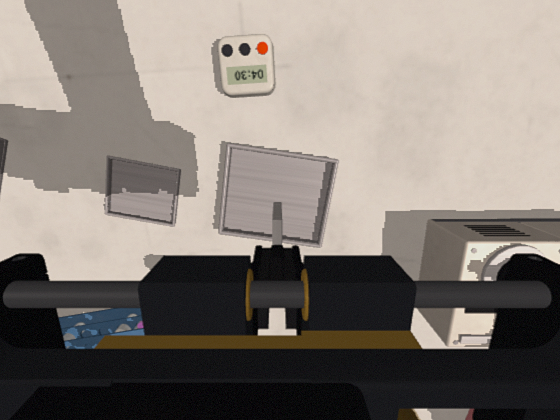

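```bash

python3 -m crank '[[-0.3,0,3,0,0,0],[0,0,3,0,0,0],[0,0,0,0,0,0],[0,0,0,0,0,0],[0,0,0,0,0,0]]'
python3 - <<'E'
from h import *
o=ctrl.get_obs(); print(o['eef_pos'],o['width'],o['gripper_force'],abs(o['joint_vel']).max())
p=cam('top')
print([(r['confidence'],atz(p,r['at'],100)) for r in finder.spot_point(p,'plate')[:2]])
p=cam('side'); print([(r['confidence'],r['at'],proj(p,[652,128,150])) for r in finder.outline_of(p,'flap_grip')[:2]])
print(ctrl.close_job())
E
```

```text
time: 23.65
eef_pos: [467.8, -239.6, 170.1]
eef_rot: [0.091, 3.137, -0.001]
ft_force: [0.9, -0.4, -0.6]
width: 0.088
gripper_force: 30.0
[ 467.77437769 -239.57548554  170.10822666] 0.08801023982859757 29.990782141685486 0.006156861668577569
[]
[(0.59, [300.9, 153.4], array([301.33495546, 159.31667718])), (0.54, [254.4, 237.8], array([301.33495546, 159.31667718]))]
the job is handed in; nothing more can be done
None
```

The job is handed in. The gripper holds the filter plate upright over the middle-sized tray, its lower edge about 10 cm up. The flap is open at about 95°, and the pointer was about 1 mm from the index when last checked, just after the knob was released. The hand-in call returned no verdict.

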